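# Slide two flat parts cartons into a picking bay and set its divider

## Robot

A 7-joint arm with a two-finger parallel gripper is mounted at the origin on the work surface. World frame = base frame: x ahead of the robot, y to its left, z up, the work surface at z = 0. Lengths are in m, angles in degrees, forces in N, time in s.
With the tool pointing down it reaches from about 0.425 to 0.875 m from the base axis. Payload 4.7 kg.
Tool frame: the origin (TCP) lies at the very end of the fingers, on their centre line; the grasp point (between the pads) lies 19 mm behind it (env.grasp_offset is the distance from the TCP to the grasp point, in m); z points along the fingers, y is the line along which they close (so a half turn about z gives the same grasp; the last joint's range is limited). The gripper opens to 87 mm and grips with 3 to 60 N. Pads are 19 mm wide; open, the fingers measure 117 mm over their backs; the gripper's body (75 mm by 190 mm) begins 51 mm behind the grasp point.
Start: joints at [66.583, 18.392, -4.016, 83.108, 1.295, 78.541, -3.26], TCP at [0.267, -0.593, 0.223] pointing down, gripper open.
Joint ranges: [-163.93, 163.93], [-17.29, 119.83], [-79.2, 71.16], [3.27, 140.29], [-89.18, 269.18], [5.43, 117.66], [-154.24, 154.24]. Speed limits (degrees/s): [147.25, 147.25, 180, 180, 180, 180, 180].

## Interface

Orientations are given as [roll, pitch, yaw] about the fixed x, y, z axes, in that order (R = Rz(yaw) Ry(pitch) Rx(roll)).
In Python, from cell import env gives the robot as it stands. The module is installed in compiled form; this text tells all that it offers.
- The arm moves only by the tool drive_tool, never from a script. Its argument "moves" is one flat list of numbers, 5 for each row, row after row: the shift along the tool's x, y, z in units of 40 mm (1.0 is 40 mm), then the turn about the tool's z in units of 10 degrees (1.0 is 10 degrees), then the finger opening in mm, from 0 to 87. A call has 1 to 5 rows; each row is the pose to reach, as a shift and turn from the pose commanded when the call began, along the tool's axes at that moment; what a row does not reach only later rows make up. A row lasts 1/8 s, in which the tool goes at most 62.5 mm and 10.7 degrees, less where a joint would pass 70% of its speed; a pose out of reach is approached as far as the arm can. A call with a gripper value outside its range is refused whole. The fingers move at their own pace and stop on an object; "squeeze" is the grip in N (left out, the last holds). Time passes only in rows, so rows that repeat a pose let the fingers close. It gives the time, the measured TCP pose, the force, the opening and the grip force at its end, in the units of the state.
- env.get_obs(): the state, without advancing time (a new reading comes with each control period).
- env.read_camera(name): name is "side" or "top"; returns (picture, depth): 480x640x3 uint8, red, green, blue; 480x640 float32, m along the optical axis (not along the pixel's ray), 0 where there is no reading.
- env.camera_model(name): a dict with "K" (3x3 intrinsics, pixels), "rvec" (rotation vector, rad) and "tvec" (3), from world to camera coordinates, as OpenCV has them. Camera axes: x right, y down, z forward; pixel columns grow to the right and rows downward; lengths in m; the calibration is good to about 2 mm. A picture is of the moment at which its call begins. camera_model takes no time and is no camera call.
- env.sign_off(): hands the job in; it is judged then, once.
The state is a dict: "time_s": time; "qpos": joint angles; "joint_velocities": joint speeds; "effort": joint torques, N m; "tool_pos": TCP position; "tool_rot": TCP orientation; "force": force on the tool from outside, world axes, zero at the start; "wrist_torque": the same for the moment, N m; "grip_width": finger opening in m; "grasp_force": force on a finger pad.
Only numpy, scipy, OpenCV 4.12 (cv2) and the standard library are available. Lean on these libraries where they do the work, as an engineer would, in place of code of your own. Each camera call takes 0.05 s, during which the arm holds its last target. There are 200 camera calls.

## Task

Slide the two blue cartons flat over the bench onto the green mat of the picking bay, without lifting them off the bench. Then run the yellow divider along its track until it packs both cartons tight, side by side, against the steel end stop, and back it off again by about 10 mm so that they can be drawn out freely. Leave the orange carton and everything else where it is.

Things in the scene. Friction and masses are not known exactly. Their poses are not given: they have to be found in the camera images.
- bay: Fixed picking bay. Origin at bench level on the far face of its aluminium fence, mid length; x away from the robot over the mat, y along the fence to the divider's end. In mm: fence x -22 to 0, 500 long, 30 high; green mat x 0 to 130, y -230 to 230, flush (no step); steel end stop, 45 high, x 0 to 100, its face at y = -230.
- divider (a joint): Travel of the yellow divider along the fence (m): 0 = open, its face at bay y = +230 mm; grows towards the end stop (face at 230 mm - travel), up to 0.320. Starts at 0 to 0.03, has about 2 N of friction (pushing cartons along adds a few N) and stays where left. With both cartons packed square against the end stop it goes tight at 0.308.
- divider_grip (a point): Middle of the divider's black upright grip tab, 68 mm above the bench, 50 mm out from the fence. Tab 40 mm along bay x, 18 mm along bay y, from 45 to 87 mm high. The yellow blade below is 12 mm thick, 45 mm high, 5 to 85 mm out from the fence; its face to the cartons is 6 mm from this point towards the stop. Axes as the bay's.
- blue_a: Blue closed flat carton with white label, 115 mm (its x) by 76 mm (its y) by 35 mm high, about 0.35 kg, flat on the bench, its x within 0.15 rad of world x. Origin at the centre of its underside. It goes in with the 115 mm side along bay x; touching the fence its centre is 57.5 mm out from it.
- blue_b: The other blue carton, the same as blue_a. Either may go next to the end stop.
- orange: Orange carton of the same size, in the same row as the blue ones (any of the three places); not wanted, leave it where it is. Origin at the centre of its underside.
- oil_filter: White oil filter standing on the bench to the left of the work, 76 mm across, 85 mm high; leave alone. Origin at the centre of its underside.
- tall_can: Tall pale can with a paper label standing on the bench to the right of the work, 58 mm across, 170 mm high; leave alone. Origin at the centre of its underside.
Things that resemble listed ones, but are neither listed nor needed, are in the scene too. Leave any pink look-alike of the blue_a alone. What is shaped like the blue_b but purple is not meant.

How it is judged:
By the outcome, as a careful person would: the job done as asked, in the order asked, and still so for the second after the job is handed in, with the robot touching nothing.
It also fails if it takes over 62 s, if anything falls off the work surface, if the arm or the gripper's body presses on something with over 40 N, if the wrist force passes 120 N, or if a joint passes its speed limit or range.

## Working session

There is one attempt and no reset: what is moved stays moved. The work goes in short steps, Python scripts to look and compute and a tool call to move; the robot and the scene stay as the last step left them, time stands still between calls to the robot, and variables do not carry over. Pictures are saved under pics/ and viewed, at most 10 in all, crops included, and the job is handed in when it is done.

Besides the shell and the picture viewer there is one more tool, called after "Request:" as name(argument=value, ...) on one line, values as JSON. drive_tool: Moves the arm, as the interface text tells. Its arguments: {"type":"object","properties":{"moves":{"type":"array","items":{"type":"number"}},"squeeze":{"type":"number"}},"required":["moves"]}

```bash
mkdir -p pics; cat > h.py <<'E'
import numpy as np, cv2
from cell import env
def cam(n):
    m=env.camera_model(n); R,_=cv2.Rodrigues(np.array(m["rvec"],float)); return np.array(m["K"],float),R,np.array(m["tvec"],float).ravel()
def ray(n,uv,z):
    K,R,t=cam(n); uv=np.atleast_2d(np.array(uv,float))
    d=(np.linalg.inv(K)@np.c_[uv,np.ones(len(uv))].T).T@R; c=-R.T@t
    return c+d*((z-c[2])/d[:,2])[:,None]
def cloud(n,dep):
    K,R,t=cam(n); v,u=np.mgrid[:480,:640]
    p=np.stack([(u-K[0,2])/K[0,0]*dep,(v-K[1,2])/K[1,1]*dep,dep],-1)
    return (p-t)@R
def proj(n,P):
    K,R,t=cam(n); return cv2.projectPoints(np.atleast_2d(np.array(P,float)),cv2.Rodrigues(R)[0],t,K,None)[0][:,0]
E
python3 - <<'E'
from h import *
for n in("top","side"):
    p,d=env.read_camera(n); cv2.imwrite(f"pics/{n}0.png",p[:,:,::-1]); np.save(f"{n}0.npy",d)
    K,R,t=cam(n); print(n,(-R.T@t).round(3),K[0,0])
o=env.get_obs(); print(o["time_s"],o["tool_pos"],o["tool_rot"],o["grip_width"])
E
```

```text
top [ 0.503 -0.013  1.313] 548.3350484882762
side [0.15  0.663 1.05 ] 574.9534474020968
0.1 [ 0.26647474 -0.5923252   0.2215597 ] [-1.79900552e+02  5.53430927e-03  2.42295602e+01] 0.08711120517399039
```

View pics/top0.png

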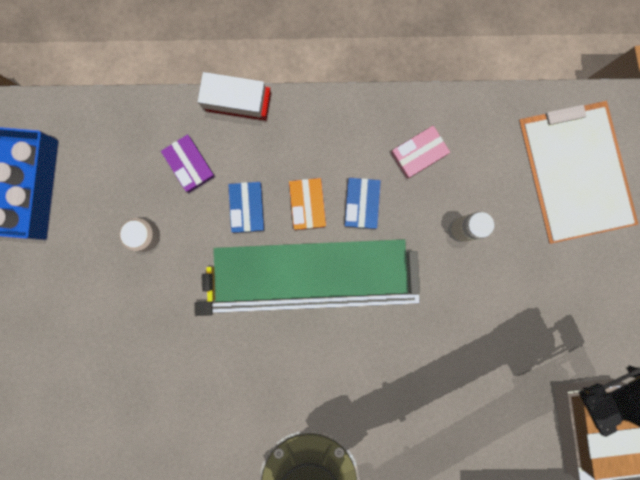

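View pics/side0.png

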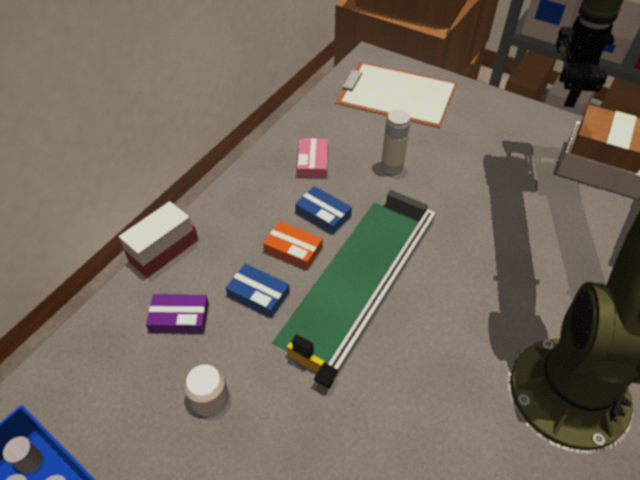

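Candidates in the top image:
- **Wanted:** blue (246,207) and blue (363,203).
- **Not wanted:** orange (308,204), purple (187,163), pink (420,151), the white and red box (233,95), and the blue tray at the left edge (20,185).

The side view shows the two blue cartons at (258,290) and (323,209). The divider tab is at (302,345).

```bash
cat > m.py <<'E'
from h import *
def masks(p):
    h=cv2.cvtColor(p,cv2.COLOR_RGB2HSV); I=cv2.inRange
    return dict(blue=I(h,(100,120,60),(120,255,255)),orange=I(h,(8,170,120),(18,255,255)),green=I(h,(60,80,30),(90,255,255)),yellow=I(h,(20,150,120),(32,255,255)))
def rects(p,zs=dict(blue=.035,orange=.035,green=0.,yellow=.045),n="top"):
    for c,m in masks(p).items():
        m=cv2.morphologyEx(m,cv2.MORPH_CLOSE,np.ones((11,11)) if c in("blue","orange") else np.ones((3,3)))
        for k in cv2.findContours(m,0,2)[0]:
            if cv2.contourArea(k)<40: continue
            w=ray(n,k[:,0],zs[c])[:,:2]*1000
            (cx,cy),(a,b),th=cv2.minAreaRect(w.astype(np.float32))
            if abs(cy)>450 or cx<300: continue
            print(c,k[:,0].mean(0).round(),"ctr",round(cx,1),round(cy,1),"size",round(a,1),round(b,1),"ang",round(th,1))
E
python3 - <<'E'
from m import *
p=cv2.imread("pics/top0.png")[:,:,::-1].copy(); d=np.load("top0.npy"); P=cloud("top",d)
rects(p)
for nm,uv in dict(filter=(133,234),can=(481,225),stop=(413,270),ba=(246,215),bb=(363,211),org=(308,215),tab=(207,282),fence=(310,304),bench=(310,350)).items():
    print(nm,uv,(np.median(P[uv[1]-1:uv[1]+2,uv[0]-1:uv[0]+2].reshape(-1,3),0)*1000).round(0))
# tab & fence from depth
z=P[...,2]*1000; v,u=np.mgrid[:480,:640]
m=(z>72)&(z<95)&(u>190)&(u<225)&(v>255)&(v<305); print("tab",m.sum(),np.median(P[m],0)*1000, P[m].min(0),P[m].max(0))
m=((z>20)&(z<38)&(u>216)&(u<418)&(v>293)&(v<315)); q=P[m][:,:2]*1000
print("fence",m.sum(),cv2.minAreaRect(q.astype(np.float32)))
m=((z>35)&(z<55)&(u>400)&(u<425)&(v>245)&(v<300)); q=P[m][:,:2]*1000
print("stop",m.sum(),cv2.minAreaRect(q.astype(np.float32)))
m=((z>60)&(u>100)&(u<170)&(v>200)&(v<260));print("filt",cv2.minAreaRect((P[m][:,:2]*1000).astype(np.float32)))
m=((z>120)&(u>450)&(u<500)&(v>200)&(v<250));print("can",cv2.minAreaRect((P[m][:,:2]*1000).astype(np.float32)))
c=p[170:325,185:435,::-1]; cv2.imwrite("pics/crop.png",cv2.resize(c,None,fx=3,fy=3,interpolation=cv2.INTER_CUBIC))
E
```

```text
blue [247. 207.] ctr 640.3 142.0 size 112.7 73.7 ang 3.4
blue [363. 204.] ctr 646.3 -130.6 size 72.9 112.0 ang 84.8
orange [308. 208.] ctr 646.0 -1.2 size 111.8 70.8 ang 4.9
green [311. 267.] ctr 490.2 -7.4 size 125.7 456.7 ang 1.9
yellow [210. 296.] ctr 435.3 224.7 size 11.5 25.1 ang 89.3
filter (133, 234) [577. 388.  86.]
can (481, 225) [ 581. -366.  171.]
stop (413, 270) [ 488. -245.   43.]
ba (246, 215) [621. 142.  34.]
bb (363, 211) [ 627. -133.   33.]
org (308, 215) [619.  -4.  36.]
tab (207, 282) [467. 223.  86.]
fence (310, 304) [412.  -6.  33.]
bench (310, 350) [301.  -4.  -1.]
tab 157 [467.46253689 224.80911311  86.01437735] [0.44748183 0.21704762 0.07209876] [0.48744604 0.23458087 0.09247655]
fence 1938 ((414.4685974121094, -22.125839233398438), (22.597511291503906, 468.3499755859375), 1.8527671098709106)
stop 399 ((474.7640380859375, -244.8887939453125), (37.317527770996094, 115.31816864013672), 80.15653991699219)
filt ((560.3148193359375, 204.39773559570312), (444.5635070800781, 74.02397155761719), 84.62647247314453)
can ((558.5343017578125, -201.0968780517578), (56.68220138549805, 387.4772033691406), 8.26138687133789)
```

View pics/crop.png

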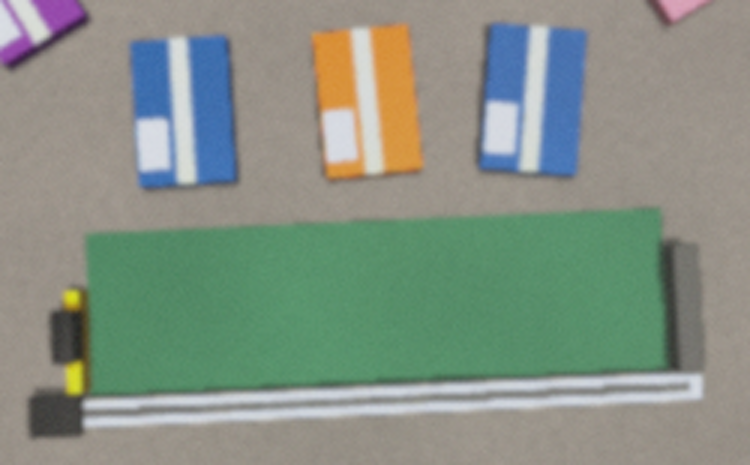

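The crop shows blue closed cartons with white labels at crop (185,112) and (532,100). Orange is between them at (368,100), the stop is at the right (685,305), and the divider is at the left (70,335). The measured sizes agree with the given ones: 113x73 for the cartons and 126x457 for the mat. The tab's bay x works out at 50, and its height at 86.

```bash
cat >> h.py <<'E'
TH=np.deg2rad(1.9); O=np.array([425.2,-9.6])
def bay(bx,by): c,s=np.cos(TH),np.sin(TH); return O+np.array([c*bx-s*by,s*bx+c*by])
def tobay(x,y): c,s=np.cos(TH),np.sin(TH); d=np.array([x,y])-O; return np.array([c*d[0]+s*d[1],-s*d[0]+c*d[1]])
def go(x,y,z,yaw,st=None):
    "units from pose st=(x,y,z,yaw) (mm,deg; default measured) to target"
    if st is None:
        o=env.get_obs(); st=[*(np.array(o["tool_pos"])*1000),o["tool_rot"][2]]
    c,s=np.cos(np.deg2rad(st[3])),np.sin(np.deg2rad(st[3])); dx,dy,dz=x-st[0],y-st[1],z-st[2]
    print("units",np.round([(c*dx+s*dy)/40,(s*dx-c*dy)/40,-dz/40,-(yaw-st[3])/10],3),"rows>=",round(np.hypot(np.hypot(dx,dy),dz)/62.5,1))
E
python3 -c "
from h import *
go(646,-131,215,-5.2); print(bay(60,-160),bay(60,90),tobay(467.5,225.5))"
```

```text
units [13.385 -6.623  0.164  2.943] rows>= 9.6
[ 490.4718415  -167.52272385] [482.1830469   82.33983014] [ 50.07152657 233.56828172]
```

Request:
drive_tool(moves=[1.3, -0.65, 0, 0.3, 87, 2.7, -1.3, 0, 0.6, 87, 4, -2, 0, 0.9, 87, 5.4, -2.6, 0, 1.2, 87, 6.7, -3.3, 0, 1.5, 87], squeeze=15)

```text
time_s: 0.72
tool_pos: [0.458, -0.3606, 0.2222]
tool_rot: [-180.0, 0.0, 9.1]
force: [0.6, -0.2, 0.1]
grip_width: 0.087
grasp_force: 0.0
```

```bash
python3 -c "
from h import *
go(646,-131,215,-5.2)"
```

```text
units [ 5.552 -4.921  0.18   1.434] rows>= 4.7
```

Request:
drive_tool(moves=[1.3, -1.2, 0, 0.4, 87, 2.7, -2.4, 0, 0.8, 87, 4.1, -3.6, 0, 1.2, 87, 5.55, -4.92, 0.1, 1.43, 87, 5.55, -4.92, 0.18, 1.43, 87])

```text
time_s: 1.35
tool_pos: [0.6458, -0.1294, 0.215]
tool_rot: [-179.9, -0.0, -5.0]
force: [0.5, -0.9, 0.2]
grip_width: 0.0873
grasp_force: 0.0
```

```bash
python3 -c "
from h import *
go(646,-131,10,-5.2)"
```

```text
units [0.008 0.04  5.125 0.024] rows>= 3.3
```

Request:
drive_tool(moves=[0, 0.04, 1.4, 0.02, 87, 0, 0.04, 2.8, 0.02, 87, 0, 0.04, 3.9, 0.02, 87, 0, 0.04, 4.6, 0.02, 87, 0, 0.04, 5.1, 0.02, 87])

```text
time_s: 1.98
tool_pos: [0.6433, -0.1341, 0.0092]
tool_rot: [-180.0, 0.1, -5.3]
force: [0.4, 0.1, 0.6]
grip_width: 0.0874
grasp_force: 0.0
```

Request:
drive_tool(moves=[0, 0, 0, 0, 70, 0, 0, 0, 0, 70, 0, 0, 0, 0, 70, 0, 0, 0, 0, 70])

```text
time_s: 2.48
tool_pos: [0.645, -0.1343, 0.0124]
tool_rot: [180.0, -0.1, -5.3]
force: [0.3, 0.2, -0.2]
grip_width: 0.0757
grasp_force: 15.0
```

```bash
python3 -c "
from h import *
x,y=bay(60,-160);go(x,y,10,1.9)"
```

```text
units [-3.771  1.181  0.06  -0.718] rows>= 2.5
```

Request:
drive_tool(moves=[-0.3, 0.1, 0.02, -0.07, 70, -0.7, 0.22, 0.02, -0.14, 70, -1.1, 0.35, 0.02, -0.21, 70, -1.5, 0.47, 0.02, -0.28, 70, -1.9, 0.6, 0.02, -0.36, 70])

```text
time_s: 3.1
tool_pos: [0.5677, -0.1513, 0.0123]
tool_rot: [180.0, -0.3, -1.6]
force: [3.5, 1.2, 2.7]
grip_width: 0.0762
grasp_force: 15.0
```

```bash
python3 -c "
from h import *
x,y=bay(60,-160);go(x,y,10,1.9)"
```

```text
units [-1.918  0.46   0.058 -0.354] rows>= 1.3
```

Request:
drive_tool(moves=[-0.4, 0.1, 0, -0.07, 70, -0.8, 0.2, 0, -0.14, 70, -1.2, 0.3, 0, -0.22, 70, -1.6, 0.4, 0, -0.3, 70, -1.9, 0.46, 0, -0.36, 70])

```text
time_s: 3.72
tool_pos: [0.4914, -0.1679, 0.0123]
tool_rot: [179.9, -0.3, 1.9]
force: [5.0, 0.5, 6.2]
grip_width: 0.076
grasp_force: 15.0
```

Request:
drive_tool(moves=[0, 0, 0, 0, 70, 0, 0, 0, 0, 87, 0, 0, 0, 0, 87, 0, 0, 0, 0, 87])

```text
time_s: 4.22
tool_pos: [0.489, -0.1673, 0.0099]
tool_rot: [-180.0, 0.1, 1.9]
force: [-0.3, 0.4, -0.5]
grip_width: 0.0864
grasp_force: 0.0
```

Request:
drive_tool(moves=[0, 0, -0.6, 0, 87, 0, 0, -1.6, 0, 87, 0, 0, -2.6, 0, 87])

```text
time_s: 4.6
tool_pos: [0.4892, -0.1671, 0.115]
tool_rot: [-180.0, 0.1, 1.9]
force: [0.3, 0.2, 0.2]
grip_width: 0.0869
grasp_force: 0.0
```

```bash
python3 -c "
from h import *
go(640.5,142,110,3.4)"
```

```text
units [ 4.041 -7.596  0.125 -0.146] rows>= 5.5
```

Request:
drive_tool(moves=[0.7, -1.3, 0, 0, 87, 1.4, -2.6, 0, 0, 87, 2.1, -3.9, 0, 0, 87, 2.8, -5.2, 0, -0.1, 87, 3.4, -6.4, 0, -0.15, 87])

```text
time_s: 5.22
tool_pos: [0.6176, 0.0949, 0.114]
tool_rot: [180.0, 0.0, 3.5]
force: [0.6, -0.2, -0.1]
grip_width: 0.0868
grasp_force: 0.0
```

```bash
python3 - <<'E'
from m import *
go(640.5,142,110,3.4)
p,d=env.read_camera("side"); cv2.imwrite("pics/side1.png",p[:,:,::-1]); rects(p,n="side")
E
```

```text
units [ 0.641 -1.14   0.1    0.007] rows>= 0.8
blue [258. 289.] ctr 633.5 147.7 size 121.6 85.4 ang 1.8
blue [389. 224.] ctr 488.7 -164.3 size 114.8 84.2 ang 1.2
orange [299. 243.] ctr 635.6 -1.8 size 99.8 77.0 ang 5.0
green [337. 300.] ctr 491.0 38.6 size 120.4 361.3 ang 1.5
yellow [316. 360.] ctr 434.5 225.8 size 28.1 14.9 ang 3.9
```

View pics/side1.png

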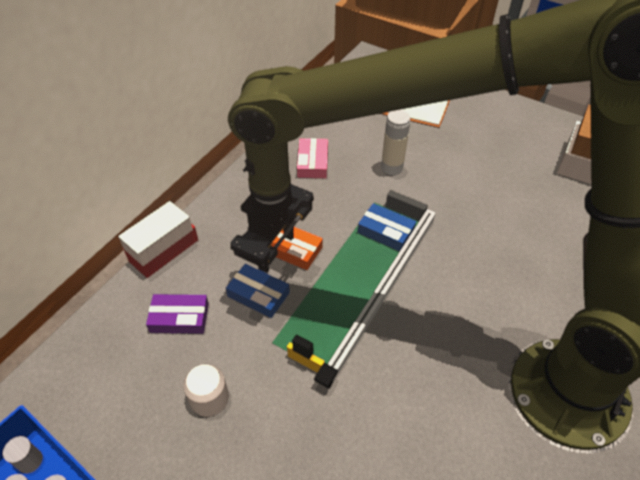

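The first blue carton lies square on the mat at pixel (389,224), near the stop. The other is still at (258,289).

Request:
drive_tool(moves=[0.64, -1.15, 0, 0, 87, 0.64, -1.15, 0.6, 0, 87, 0.64, -1.15, 1.2, 0, 87, 0.64, -1.15, 1.8, 0, 87, 0.64, -1.15, 2.6, 0, 87])

```text
time_s: 5.9
tool_pos: [0.6402, 0.1402, 0.0097]
tool_rot: [180.0, -0.0, 3.4]
force: [0.3, -0.3, 0.7]
grip_width: 0.0872
grasp_force: 0.0
```

Request:
drive_tool(moves=[0, 0, 0, 0, 87, 0, 0, 0, 0, 70, 0, 0, 0, 0, 70, 0, 0, 0, 0, 70, 0, 0, 0, 0, 70])

```text
time_s: 6.52
tool_pos: [0.6412, 0.1408, 0.0122]
tool_rot: [-180.0, -0.1, 3.4]
force: [-1.3, -0.9, 6.0]
grip_width: 0.0759
grasp_force: 15.0
```

```bash
python3 -c "
from h import *
x,y=bay(60,90);go(x,y,10,1.9)"
```

```text
units [-4.056  1.222  0.055  0.152] rows>= 2.7
```

Request:
drive_tool(moves=[-0.4, 0.12, 0, 0.02, 70, -0.8, 0.24, 0, 0.03, 70, -1.2, 0.36, 0, 0.05, 70, -1.6, 0.48, 0, 0.06, 70, -2.0, 0.6, 0, 0.08, 70])

```text
time_s: 7.15
tool_pos: [0.5637, 0.1125, 0.0121]
tool_rot: [-179.9, -0.3, 2.6]
force: [3.1, 1.4, 3.6]
grip_width: 0.076
grasp_force: 15.0
```

```bash
python3 -c "
from h import *
x,y=bay(60,90);go(x,y,10,1.9)"
```

```text
units [-2.07   0.66   0.053  0.075] rows>= 1.4
```

Request:
drive_tool(moves=[-0.4, 0.13, 0, 0.02, 70, -0.8, 0.26, 0, 0.04, 70, -1.2, 0.4, 0, 0.06, 70, -1.6, 0.53, 0, 0.07, 70, -2.05, 0.65, 0, 0.07, 70])

```text
time_s: 7.78
tool_pos: [0.4833, 0.0827, 0.0121]
tool_rot: [-179.9, -0.3, 1.9]
force: [2.2, 0.4, 0.5]
grip_width: 0.0756
grasp_force: 15.0
```

Request:
drive_tool(moves=[0, 0, 0, 0, 70, 0, 0, 0, 0, 87, 0, 0, 0, 0, 87, 0, 0, 0, 0, 87])

```text
time_s: 8.28
tool_pos: [0.4807, 0.0821, 0.0103]
tool_rot: [180.0, 0.0, 1.9]
force: [-0.8, 0.6, 0.8]
grip_width: 0.0868
grasp_force: 0.0
```

Request:
drive_tool(moves=[0, 0, -0.6, 0, 87, 0, 0, -1.6, 0, 87, 0, 0, -2.8, 0, 87])

```text
time_s: 8.65
tool_pos: [0.4801, 0.0821, 0.1228]
tool_rot: [-180.0, 0.1, 1.9]
force: [1.6, -0.0, 0.8]
grip_width: 0.0872
grasp_force: 0.0
```

```bash
python3 - <<'E'
from m import *
p,d=env.read_camera("side"); rects(p,n="side")
x,y=bay(50,233.5); print(x,y); go(x,y,120,1.9)
E
```

```text
blue [336. 306.] ctr 479.0 90.4 size 113.1 91.2 ang 1.7
blue [392. 223.] ctr 488.5 -157.1 size 114.5 98.5 ang 1.7
orange [290. 241.] ctr 645.2 -0.7 size 112.3 78.2 ang 5.6
green [311. 335.] ctr 487.2 162.9 size 118.6 112.4 ang 1.3
green [368. 268.] ctr 477.0 -54.5 size 83.3 154.4 ang 1.7
yellow [316. 360.] ctr 434.5 225.8 size 28.1 14.9 ang 3.6
467.430776643367 225.42938434182662
units [-0.304 -3.57   0.241  0.006] rows>= 2.3
```

Request:
drive_tool(moves=[-0.1, -1.2, 0, 0, 87, -0.2, -2.4, 0, 0, 87, -0.3, -3.57, 0.1, 0, 87, -0.3, -3.57, 0.9, 0, 87, -0.3, -3.57, 1.8, 0, 87])

```text
time_s: 9.32
tool_pos: [0.4644, 0.2256, 0.0499]
tool_rot: [-180.0, -0.1, 2.0]
force: [-0.2, -1.5, 0.1]
grip_width: 0.0873
grasp_force: 0.0
```

Request:
drive_tool(moves=[0, 0, 0, 0, 10, 0, 0, 0, 0, 10, 0, 0, 0, 0, 10, 0, 0, 0, 0, 10, 0, 0, 0, 0, 10], squeeze=20)

```text
time_s: 9.95
tool_pos: [0.4646, 0.2245, 0.0512]
tool_rot: [-180.0, -0.1, 1.9]
force: [0.6, -0.3, 0.6]
grip_width: 0.0448
grasp_force: 0.0
```

```bash
python3 - <<'E'
from h import *
o=env.get_obs(); print(tobay(*np.array(o["tool_pos"][:2])*1000),o["force"],o["grip_width"])
x,y=bay(50,230+6-295); go(x,y,50,1.9)
E
```

```text
[ 47.15551089 232.63303086] [ 0.59258287 -0.28577327  0.61071913] 0.044800384387273386
units [7.000e-02 7.291e+00 2.900e-02 1.000e-03] rows>= 4.7
```

Request:
drive_tool(moves=[0, 0, 0, 0, 10, 0, 0, 0, 0, 10, 0, 0, 0, 0, 10, 0, 0, 0, 0, 10, 0, 0, 0, 0, 10])

```text
time_s: 10.58
tool_pos: [0.4641, 0.2244, 0.0505]
tool_rot: [180.0, 0.0, 1.9]
force: [0.1, 0.4, 0.1]
grip_width: 0.0179
grasp_force: 20.0
```

```bash
python3 - <<'E'
from h import *
for f in (236-308+15,236-308):
    x,y=bay(47.5,f); go(x,y,50,1.9)
E
```

```text
units [1.800e-02 7.241e+00 1.200e-02 3.000e-03] rows>= 4.6
units [1.700e-02 7.616e+00 1.200e-02 3.000e-03] rows>= 4.9
```

Request:
drive_tool(moves=[0, 0.3, 0, 0, 10, 0, 0.7, 0, 0, 10, 0, 1.1, 0, 0, 10, 0, 1.5, 0, 0, 10, 0, 1.8, 0, 0, 10], squeeze=30)

```text
time_s: 11.2
tool_pos: [0.4664, 0.1509, 0.0505]
tool_rot: [180.0, 0.0, 1.9]
force: [0.0, 3.0, -1.7]
grip_width: 0.0176
grasp_force: 30.0
```

Request:
drive_tool(moves=[0, 0.3, 0, 0, 10, 0, 0.6, 0, 0, 10, 0, 0.9, 0, 0, 10, 0, 1.2, 0, 0, 10, 0, 1.5, 0, 0, 10])

```text
time_s: 11.82
tool_pos: [0.4682, 0.0922, 0.0505]
tool_rot: [-180.0, 0.0, 1.9]
force: [-1.1, 3.7, 0.1]
grip_width: 0.0177
grasp_force: 30.0
```

Request:
drive_tool(moves=[0, 0.3, 0, 0, 10, 0, 0.6, 0, 0, 10, 0, 0.9, 0, 0, 10, 0, 1.2, 0, 0, 10, 0, 1.5, 0, 0, 10])

```text
time_s: 12.45
tool_pos: [0.4701, 0.0319, 0.0504]
tool_rot: [-180.0, 0.1, 1.9]
force: [-1.6, 4.4, 0.5]
grip_width: 0.0175
grasp_force: 30.0
```

```bash
python3 - <<'E'
from m import *
o=env.get_obs(); print(tobay(*np.array(o["tool_pos"][:2])*1000))
for f in (236-308+15,236-308):
    x,y=bay(47.5,f); go(x,y,50,1.9)
p,d=env.read_camera("side"); rects(p,n="side"); cv2.imwrite("pics/side2.png",p[:,:,::-1])
E
```

```text
[46.23618301 39.95566858]
units [0.03  2.424 0.011 0.003] rows>= 1.6
units [0.03  2.799 0.011 0.003] rows>= 1.8
blue [376. 275.] ctr 442.7 -13.2 size 37.7 70.0 ang 7.0
blue [397. 224.] ctr 481.2 -157.4 size 99.9 98.4 ang 2.0
orange [294. 243.] ctr 643.5 -0.9 size 115.9 77.6 ang 5.1
green [318. 328.] ctr 488.8 130.1 size 118.9 178.2 ang 2.1
green [386. 256.] ctr 457.6 -102.8 size 41.1 59.2 ang 1.9
```

View pics/side2.png

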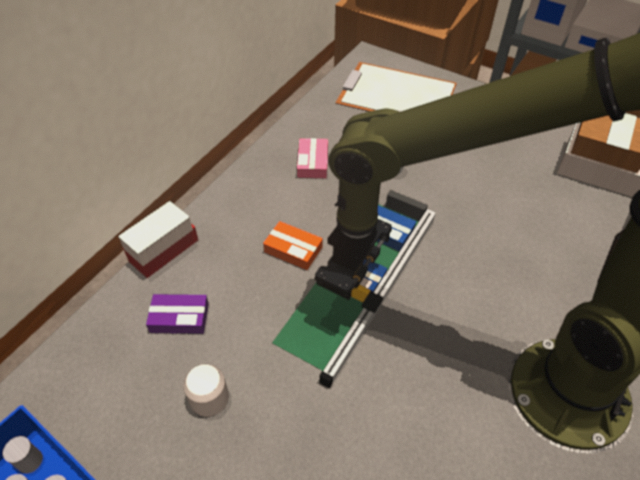

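The divider is pushing the near carton, visible at (376,275). The second carton is still by the stop at (397,224).

Request:
drive_tool(moves=[0, 0.3, 0, 0, 10, 0, 0.6, 0, 0, 10, 0, 0.9, 0, 0, 10, 0, 1.2, 0, 0, 10, 0, 1.5, 0, 0, 10])

```text
time_s: 13.12
tool_pos: [0.4719, -0.0276, 0.0504]
tool_rot: [-180.0, 0.1, 1.9]
force: [-1.2, 4.7, 1.1]
grip_width: 0.0177
grasp_force: 30.0
```

Request:
drive_tool(moves=[0, 0.2, 0, 0, 10, 0, 0.4, 0, 0, 10, 0, 0.6, 0, 0, 10, 0, 0.8, 0, 0, 10, 0, 0.9, 0, 0, 10])

```text
time_s: 13.75
tool_pos: [0.473, -0.063, 0.0505]
tool_rot: [-179.9, 0.1, 1.9]
force: [-3.1, 7.1, 3.8]
grip_width: 0.0178
grasp_force: 30.0
```

```bash
python3 - <<'E'
from h import *
o=env.get_obs(); print(tobay(*np.array(o["tool_pos"][:2])*1000),o["force"])
x,y=bay(47.5,-72); go(x,y,50,1.9)
E
```

```text
[ 46.05092914 -54.91496184] [-3.06234162  7.13825203  3.78108441]
units [0.036 0.427 0.012 0.003] rows>= 0.3
```

Request:
drive_tool(moves=[0, 0.08, 0, 0, 10, 0, 0.16, 0, 0, 10, 0, 0.24, 0, 0, 10, 0, 0.3, 0, 0, 10, 0, 0.36, 0, 0, 10])

```text
time_s: 14.38
tool_pos: [0.4734, -0.0768, 0.0504]
tool_rot: [-179.9, 0.1, 2.0]
force: [-3.9, 6.9, 2.2]
grip_width: 0.0178
grasp_force: 30.0
```

Request:
drive_tool(moves=[0, 0.03, 0, 0, 10, 0, 0.06, 0, 0, 10, 0, 0.06, 0, 0, 10])

```text
time_s: 14.75
tool_pos: [0.4736, -0.0794, 0.0504]
tool_rot: [-179.9, 0.1, 2.0]
force: [-3.3, 6.2, 2.9]
grip_width: 0.0181
grasp_force: 30.0
```

Request:
drive_tool(moves=[0, 0.02, 0, 0, 10, 0, 0.04, 0, 0, 10, 0, 0.05, 0, 0, 10, 0, 0.05, 0, 0, 10])

```text
time_s: 15.25
tool_pos: [0.4736, -0.0813, 0.0504]
tool_rot: [-179.9, 0.1, 2.0]
force: [-4.3, 6.3, 3.8]
grip_width: 0.0178
grasp_force: 30.0
```

Request:
drive_tool(moves=[0, 0.02, 0, 0, 10, 0, 0.04, 0, 0, 10, 0, 0.05, 0, 0, 10, 0, 0.05, 0, 0, 10])

```text
time_s: 15.75
tool_pos: [0.4736, -0.0818, 0.0504]
tool_rot: [-179.8, 0.1, 2.0]
force: [-3.6, 8.2, 3.3]
grip_width: 0.0176
grasp_force: 30.0
```

Request:
drive_tool(moves=[0, 0.03, 0, 0, 10, 0, 0.06, 0, 0, 10, 0, 0.06, 0, 0, 10, 0, 0.06, 0, 0, 10])

```text
time_s: 16.25
tool_pos: [0.4736, -0.0819, 0.0504]
tool_rot: [-179.7, 0.2, 2.1]
force: [-4.1, 14.2, 4.3]
grip_width: 0.0173
grasp_force: 30.0
```

```bash
python3 - <<'E'
from h import *
o=env.get_obs(); print(tobay(*np.array(o["tool_pos"][:2])*1000),o["force"])
p,d=env.read_camera("side"); cv2.imwrite("pics/side3.png",cv2.resize(p[170:310,300:480,::-1],None,fx=4,fy=4,interpolation=cv2.INTER_CUBIC))
E
```

```text
[ 45.99892136 -73.84697955] [-4.06902785 14.17541873  4.34890117]
```

View pics/side3.png

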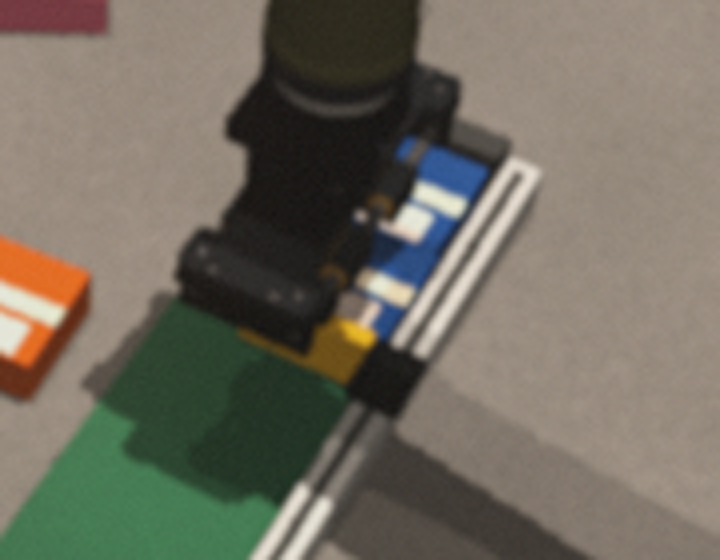

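The crop shows both blue cartons side by side, with no gap between the stop (480,140) and the divider (340,345). The force is rising while the position stands still, at a travel of about 0.308, so the pack is tight. I'll press slightly more, then back off 10 mm.

Request:
drive_tool(moves=[0, 0.05, 0, 0, 10, 0, 0.05, 0, 0, 10])

```text
time_s: 16.55
tool_pos: [0.4736, -0.0819, 0.0504]
tool_rot: [-179.6, 0.2, 2.1]
force: [-4.1, 18.1, 7.6]
grip_width: 0.0177
grasp_force: 30.0
```

Request:
drive_tool(moves=[0, -0.1, 0, 0, 10, 0, -0.2, 0, 0, 10, 0, -0.3, 0, 0, 10, 0, -0.36, 0, 0, 10, 0, -0.36, 0, 0, 10])

```text
time_s: 17.18
tool_pos: [0.4735, -0.0748, 0.0504]
tool_rot: [180.0, 0.1, 1.9]
force: [-4.8, -2.2, 2.7]
grip_width: 0.0174
grasp_force: 30.0
```

Backed off 7.1 mm so far, so 3 mm more.

Request:
drive_tool(moves=[0, -0.04, 0, 0, 10, 0, -0.08, 0, 0, 10, 0, -0.08, 0, 0, 10])

```text
time_s: 17.55
tool_pos: [0.4734, -0.0714, 0.0504]
tool_rot: [180.0, 0.1, 1.9]
force: [-5.8, -1.6, 3.1]
grip_width: 0.0178
grasp_force: 30.0
```

Request:
drive_tool(moves=[0, 0, 0, 0, 30, 0, 0, 0, 0, 50, 0, 0, 0, 0, 50, 0, 0, 0, 0, 50])

```text
time_s: 18.05
tool_pos: [0.4744, -0.0709, 0.0506]
tool_rot: [180.0, -0.0, 1.9]
force: [-0.5, -0.2, -0.4]
grip_width: 0.0472
grasp_force: 0.0
```

Request:
drive_tool(moves=[0, 0, -0.5, 0, 50, 0, 0, -1.3, 0, 50, 0, 0, -2.5, 0, 50, 0, 0, -3.8, 0, 50, 0, 0, -4.5, 0, 50])

```text
time_s: 18.68
tool_pos: [0.4753, -0.071, 0.2336]
tool_rot: [179.9, -0.2, 1.9]
force: [0.2, 0.2, -0.7]
grip_width: 0.0498
grasp_force: 0.0
```

Request:
drive_tool(moves=[0, -1.2, 0, 0, 50, 0, -2.5, 0, 0, 50, 0, -3.8, 0, 0, 50, 0, -5, 0, 0, 50, 0, -6.2, 0, 0, 50])

```text
time_s: 19.3
tool_pos: [0.4656, 0.1785, 0.2307]
tool_rot: [180.0, -0.1, 1.9]
force: [1.4, -0.0, 0.3]
grip_width: 0.0499
grasp_force: 0.0
```

```bash
python3 - <<'E'
from m import *
for n in("top","side"):
    p,d=env.read_camera(n); print(n); rects(p,n=n)
    if n=="side":
        cv2.imwrite("pics/side4.png",cv2.resize(p[150:330,240:480,::-1],None,fx=3,fy=3,interpolation=cv2.INTER_CUBIC))
    else:
        P=cloud("top",d); z=P[...,2]*1000
        m=(z>70)&(z<95)&(abs(P[...,0]-.475)<.04)&(P[...,1]<.0)&(P[...,1]>-.12)
        if m.any(): c=np.median(P[m],0)*1000; print("tab",m.sum(),c,tobay(*c[:2]))
        cv2.imwrite("pics/top4.png",cv2.resize(p[150:330,200:440,::-1],None,fx=3,fy=3,interpolation=cv2.INTER_CUBIC))
print(env.get_obs()["tool_pos"])
E
```

```text
top
blue [377. 269.] ctr 491.1 -160.2 size 115.3 151.4 ang 2.8
orange [307. 206.] ctr 646.1 -1.1 size 111.5 71.0 ang 4.9
green [314. 261.] ctr 490.1 -6.5 size 125.7 452.3 ang 1.9
tab 143 [477.08449846 -69.02000633  86.05490017] [ 49.88589228 -61.10757796]
side
blue [388. 224.] ctr 487.8 -152.9 size 115.0 172.8 ang 2.7
orange [276. 241.] ctr 685.6 13.7 size 47.4 93.1 ang 38.9
green [331. 312.] ctr 489.0 66.1 size 120.5 306.5 ang 1.0
yellow [375. 256.] ctr 470.2 -57.7 size 81.0 36.6 ang 1.6
[0.46426438 0.18357667 0.23100823]
```

View pics/side4.png

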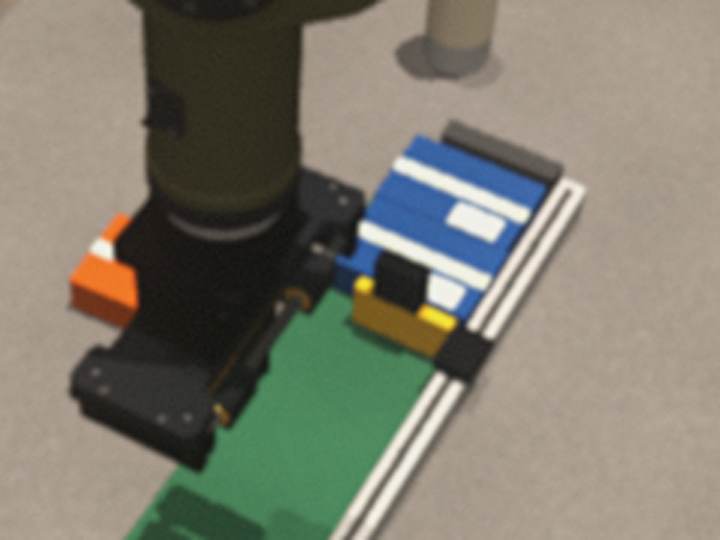

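View pics/top4.png

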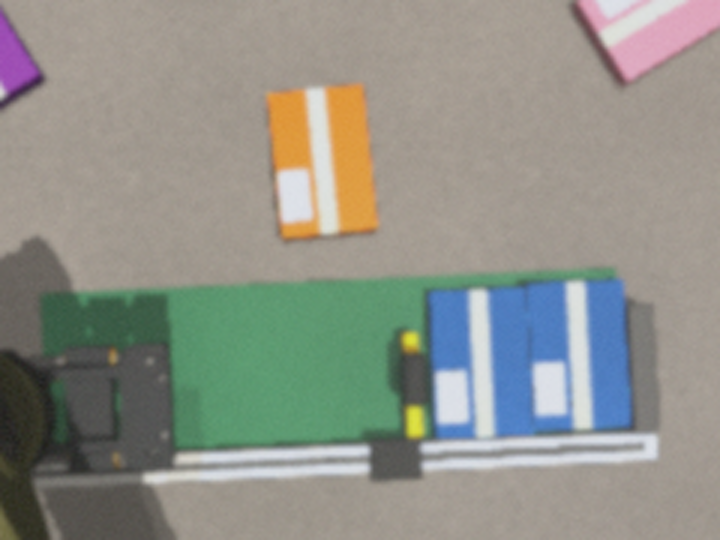

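Both blue cartons are packed side by side against the stop, at (475,365) and (580,355) in the top crop. The divider at (412,385) is backed off about 10 mm, the orange carton has not moved, and the arm is clear.

```bash
python3 -c "
from h import *
print(env.sign_off())"
```

```text
the job is handed in; nothing more can be done
None
```

I slid both blue cartons onto the mat, packed them tight against the end stop with the divider, backed it off about 10 mm, left the orange carton in place, and handed the job in at about 19 s.

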